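# Put the gear shift unit into reverse

### The arm

A 7-joint arm with a two-finger parallel gripper is mounted at the origin on a cart in front of the work surface, level with it; the furniture and walls round the work are solid. World frame = base frame: x ahead of the robot, y to its left, z up, the work surface at z = 0. Lengths are in m, angles in degrees, forces in N, time in s.
With the tool pointing down it reaches from about 0.35 to 0.775 m from the base axis. Payload 3.1 kg.
Tool frame: the origin (TCP) lies where the fingers leave the gripper's body, on its centre line; the fingertips stand 73 mm ahead of it and the grasp point (between the pads) lies 54 mm ahead of it; z points along the fingers, y is the direction in which the jaws open and shut (so a half turn about z gives the same grasp; the last joint's range is limited). The gripper opens to 85 mm and grips with 20 to 120 N. Pads are 22 mm wide; open, the fingers measure 114 mm over their backs; the gripper's body (76 mm by 85 mm) begins 54 mm behind the grasp point. The pads swing forward as they close: fully open they stand 13 mm farther back than shut.
Start: joints at [-70.285, 17.813, 0.802, 86.603, -0.252, 75.585, -1.558], TCP at [0.207, 0.51, 0.304] pointing down, gripper open.
Joint ranges: [-154.91, 154.91], [-16.99, 109.72], [-72.82, 74.43], [7.12, 147.25], [-82.49, 262.49], [11.32, 116.49], [-174.64, 174.64]. Speed limits (degrees/s): [159.86, 159.86, 180, 180, 180, 180, 180].

### API

Orientations are given as a 3x3 rotation matrix whose columns are the frame's x, y, z axes.
In Python, from rig import telemetry, snapshot, job_done gives the robot as it stands.
- The arm moves only by the tool drive_tool, never from a script. Its argument "increments" is a list of rows, each a list of 7 numbers: the finger opening in mm, from 0 to 85.4, then the shift along the tool's x, y, z in mm, then the turn, a rotation vector about the tool's x, y, z in rad. A call has 1 to 5 rows; each row shifts and turns the commanded pose from where the row before left it, along the tool's axes as they then stand; what a row does not reach is not made up. A row lasts 1/12 s, in which the tool goes at most 41.7 mm and 7.16 degrees, less where a joint would pass 70% of its speed; a pose out of reach is approached as far as the arm can. A call with a gripper value outside its range is refused whole. The fingers move at their own pace and stop on an object; "grip_force" is the grip in N (left out, the last holds). Time passes only in rows, so rows that do not move let the fingers close. It gives the time, the measured TCP pose, the force and the opening at its end, in the units of the state.
- telemetry.observe(): the state, without advancing time (a new reading comes with each control period).
- snapshot(name): name is "side" or "top" or "wrist"; returns a dict with "img" (400x640x3 uint8, red, green, blue), "fov_y" (degrees; the focal length in pixels is half the picture's height over the tangent of half this angle, whatever the lens; pixels are square), "cx", "cy" (the principal point, pixels), "position" and "orientation" of the camera in the world; the wrist camera has in their place "mount" (4x4, takes a point from camera to tool coordinates, whose origin is the TCP and whose axes are the flange's). Camera axes: x right, y down, z forward; pixel columns grow to the right and rows downward; lengths in m; the calibration is good to about 2 mm. A picture is of the moment at which its call begins: read the wrist's pose just before it. There is no depth.
- job_done(): hands the job in, once; it reports no verdict.
The state is a dict: "clock": time; "q": joint angles; "joint_velocities": joint speeds; "joint_torque": joint torques, N m; "tool_pos": TCP position; "tcp_rot": TCP orientation; "contact_force": force on the tool from outside, world axes, zero at the start; "moment": the same for the moment, N m; "grip_width": finger opening in m.
Only numpy, scipy, OpenCV 4.12 (cv2) and the standard library are available. Lean on these libraries where they do the work, as an engineer would, in place of code of your own. Each camera call takes 0.05 s, during which the arm holds its last target.

### The job

The gear shift unit on the bench stands in first, the far left-hand slot of its H-gate; put it into reverse, the near right-hand slot, so that its reverse switch can be set. With the lever still at the left, push the reverse lock-out slide fully to the right by its upright tab; then push the lever back to neutral, across to the right and fully home into reverse. Use only light fingertip pushes: do not grip or force the lever or the slide, and leave the tools and parts lying around where they are.

Things in the scene. Friction and masses are not known exactly. Their poses are not given: they have to be found in the camera images.
- shift_unit: Gear shift unit, fixed: grey housing (x +-53, y -87 to +49 mm) on a steel plate (200 x 220 x 8 mm, centred at y = -19 mm). On top a flat aluminium gate plate (x +-57, y -90 to +52 mm), top 95 mm above the bench. Origin on the bench straight below the lever's pivot, which is 20 mm up; x points away from the robot (far), y left, z up; turned by up to 0.35 rad.
- gate_centre (a point): middle of the H-gate on top of the gate plate (unit axes). Three slots 17 mm wide run along x at y = +26, 0 and -26 mm, to x = +34 mm (far) and -34 mm (near); one neutral passage 19 mm wide joins them along y at x = 0. Tongues between the slots have round noses. First: far slot at left. The 12 mm lever runs against the slot edges and changes slots only through neutral.
- reverse_slot (a point): middle of the reverse slot on top of the gate plate: the near (-x) slot of the right-hand (-y) channel, 21 mm nearer than gate_centre and 26 mm to the right; at the start it lies under the lock-out slide. Axes as those of the unit
- shift_cross (a joint): lever, left-right angle in rad: 0 in the middle channel, about +0.34 in the right-hand channel (reverse), about -0.34 in the left-hand one (first), with about 0.02 of play. Stays where it is left; friction takes about 2.5 N at the knob
- shift_fore (a joint): lever, fore-aft angle in rad: 0 in neutral, positive away from the robot; about +0.34 fully home in first, about -0.34 fully home in reverse. Starts at 0.20 to 0.32, in first. It passes across neutral from about -0.04 to +0.04; the round noses guide it in from a little more. Stays where it is left; friction takes about 2.5 N at the knob
- knob_centre (a point): centre of the black ball knob (28 mm diameter) on the steel lever, 144 mm above the pivot along the lever: 164 mm above the bench when upright, about 150 mm in first or reverse. z axis along the lever. With a = shift_cross, b = shift_fore it lies, in the unit's frame, 144 mm x (sin b, -sin a cos b, cos a cos b) from the pivot
- lockout (a joint): reverse lock-out slide, travel in m: 0 shut (lies over the reverse slot, the lever cannot enter), 0.026 fully open to the right, where it stops. Starts at 0 to 0.005. Stays where it is left; friction about 2 N
- lockout_tab (a point): left face of the slide's upright steel tab, 12 mm below its top. Tab 26 mm wide along the unit's x, 3 mm thick, from 99 to 136 mm above the bench, with a 6 mm round bead on top. The slide, a 4 mm flat plate with its top 99 mm above the bench, reaches 40 mm left of the tab and runs to the right (unit -y) between two guides 100.5 mm above the bench. Axes as the unit's
- grease_tin: round green tin with a pressed lid, 62 mm diameter, 42 mm tall, loose, left of the unit; origin at the centre of its underside; leave alone
- steel_bracket: zinc bracket 34 x 64 x 50 mm, loose, left of the unit; origin under its centre; leave alone
- spanner_13: combination spanner 161 mm long, lying between the unit and the robot; origin under its middle; leave alone
- flange_bolt_1: small flange bolt 18 x 31 x 18 mm lying on the near edge of the mounting plate; leave alone
- flange_bolt_2: small flange bolt 18 x 31 x 18 mm lying on the near edge of the mounting plate; leave alone
- side_cutters: side cutters with red handles, 52 x 151 x 12 mm, lying right of the unit; origin under its middle; leave alone

How it is judged (in metres and radians):
On the way, in this order (a step that is already met when the one before it is completed fails the run):
1. the lock-out slide is pushed open while the lever is still in the left-hand channel (value of joint lockout above 0.022 m and value of joint shift_cross below -0.2 rad), for 0.1 s.
2. the lever is in the reverse slot (value of joint shift_cross above 0.28 rad and value of joint shift_fore below -0.28 rad), for 0.1 s.
At the end, for the whole second after the job is handed in: The lever rests in reverse (left-right angle above 0.28 rad; fore-aft angle below -0.30 rad, that is within about 6 mm of its stop at the knob), the lock-out slide is open (at least 22 of its 26 mm), and the tools and parts around lie where they were (value of joint lockout above 0.022 m and value of joint shift_cross above 0.28 rad and value of joint shift_fore below -0.3 rad and velocity of joint shift_fore between -0.05 and 0.05 rad/s and velocity of joint shift_cross between -0.05 and 0.05 rad/s); the robot touches nothing.
It fails at once if the lever is gripped or forced (more than 35 N from the fingers) (contact force between the fingers and shift_fore above 35 N).
It fails at once if the lock-out slide is gripped or forced (more than 35 N from the fingers) (contact force between the fingers and lockout above 35 N).
It fails at once if one of the tools or parts lying around is picked up or moved more than 15 mm (distance of any of grease_tin, steel_bracket, spanner_13, flange_bolt_1, flange_bolt_2, side_cutters from where it was at the start of the episode above 0.015 m).
It also fails if it takes over 66 s, if anything falls off the work surface, if the arm or the gripper's body presses on something with over 40 N, if the wrist force passes 120 N, or if a joint passes its speed limit or range.

## Working session

There is one attempt and no reset: what is moved stays moved. The work goes in short steps, Python scripts to look and compute and a tool call to move; the robot and the scene stay as the last step left them, time stands still between calls to the robot, and variables do not carry over. Pictures are saved under pics/ and viewed, and the job is handed in when it is done.

Besides the shell and the picture viewer there is one more tool, called after ">>>" as name(argument=value, ...) on one line, values as JSON. drive_tool: Moves the arm, as the interface text tells. Its arguments: {"type":"object","properties":{"increments":{"type":"array"},"grip_force":{"type":"number"}},"required":["increments"]}

```bash
ls; mkdir -p pics
cat > h.py <<'E'
import numpy as np, cv2
from rig import telemetry, snapshot, job_done
def snap(name, fn):
    s=snapshot(name); cv2.imwrite('pics/'+fn, s['img'][:,:,::-1]); 
    import pickle; pickle.dump(s,open('pics/'+fn+'.pkl','wb')); return s
def f(s): return 200/np.tan(np.radians(s['fov_y'])/2)
def ray(s,u,v):
    d=np.array([(u-s['cx'])/f(s),(v-s['cy'])/f(s),1]); return np.array(s['position']),np.array(s['orientation'])@d
def onz(s,u,v,z):
    p,d=ray(s,u,v); return p+d*(z-p[2])/d[2]
def proj(s,P):
    c=np.array(s['orientation']).T@(np.array(P)-np.array(s['position'])); return c[0]/c[2]*f(s)+s['cx'],c[1]/c[2]*f(s)+s['cy']
def tri(s1,a,s2,b):
    p,d=ray(s1,*a);q,e=ray(s2,*b)
    t=np.linalg.lstsq(np.c_[d,-e],q-p,rcond=None)[0]; A=p+d*t[0];B=q+e*t[1]; return (A+B)/2,np.linalg.norm(A-B)
E
python3 - <<'E'
from h import *
for n in ['side','top']:
    s=snap(n,n+'1.png'); print({k:v for k,v in s.items() if k!='img'})
print(telemetry.observe())
E
```

```text
pics
{'fov_y': 54.61285640044988, 'cx': 327.60080540066485, 'cy': 203.57974841304315, 'position': array([ 0.35846808, -0.74002188,  0.72777656]), 'orientation': array([[ 0.98564752, -0.10654349,  0.13094831],
       [-0.16873877, -0.64529746,  0.74506269],
       [ 0.00511903, -0.75646525, -0.65401386]])}
{'fov_y': 44.0125192616355, 'cx': 306.29274732276036, 'cy': 201.55392866616054, 'position': array([ 0.27442878, -0.03870781,  1.10647502]), 'orientation': array([[-0.02178306, -0.98308223,  0.18186483],
       [-0.9997611 ,  0.02109201, -0.00573323],
       [ 0.00180035, -0.18194627, -0.98330682]])}
{'clock': 0.1, 'q': array([-70.28629657,  17.85766128,   0.80262291,  86.68337291,
        -0.25105257,  75.5851929 ,  -1.55716222]), 'joint_velocities': array([ 0.0237687 , -0.09351601,  0.01113982, -0.11724517, -0.0502902 ,
        0.0525365 , -0.01240138]), 'joint_torque': array([ 5.56544455e-04, -3.80854154e+01,  1.46662337e-01, -2.31242073e+01,
        1.23606704e-02,  8.18871427e-03,  1.30979063e-05]), 'tool_pos': array([0.20675255, 0.50911386, 0.30290803]), 'tcp_rot': array([[-9.26542770e-01,  3.76188768e-01, -7.11332457e-04],
       [ 3.76189423e-01,  9.26540503e-01, -2.05298082e-03],
       [-1.13229992e-04, -2.16977028e-03, -9.99997640e-01]]), 'contact_force': array([ 0.16384555, -0.25185382, -0.22328109]), 'moment': array([-0.02408585,  0.02867697,  0.03139228]), 'grip_width': 0.0853883118009447}
```

View pics/side1.png

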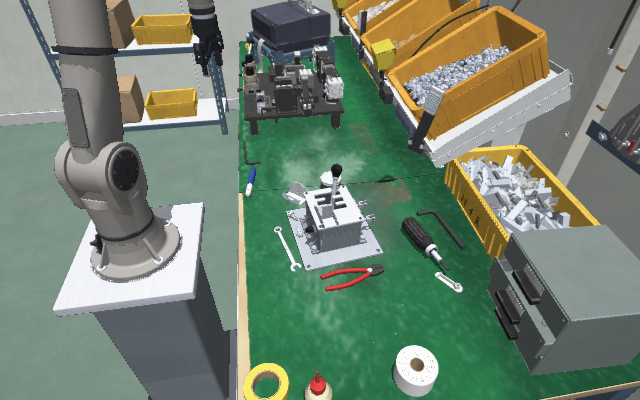

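View pics/top1.png

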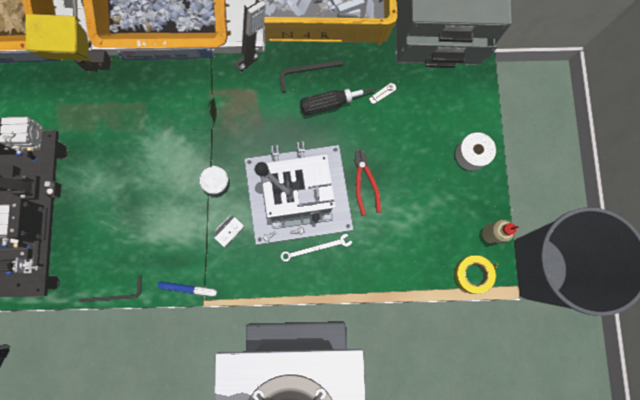

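Run:
```python
import cv2
a=cv2.imread('pics/top1.png')[130:270,190:390]; cv2.imwrite('pics/top1z.png',cv2.resize(a,None,fx=4,fy=4,interpolation=cv2.INTER_CUBIC))
a=cv2.imread('pics/side1.png')[150:300,260:420]; cv2.imwrite('pics/side1z.png',cv2.resize(a,None,fx=4,fy=4,interpolation=cv2.INTER_CUBIC)[:600])
```

```text
(no output)
```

View pics/top1z.png

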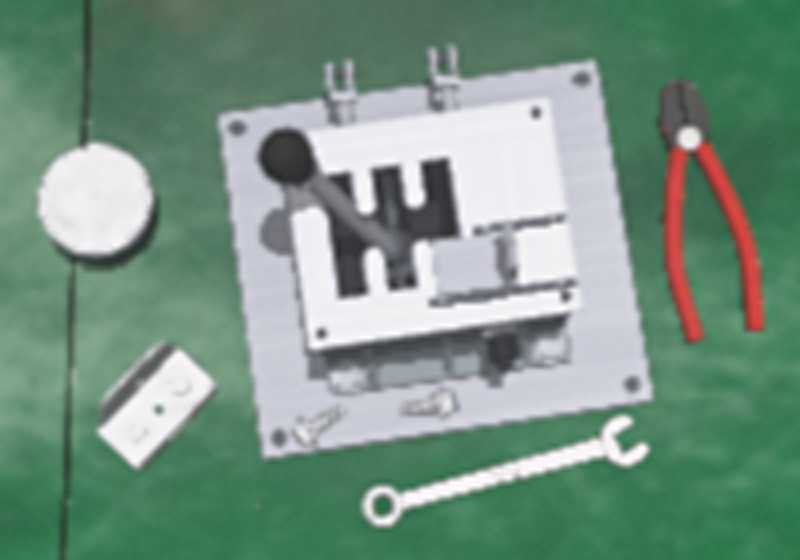

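View pics/side1z.png

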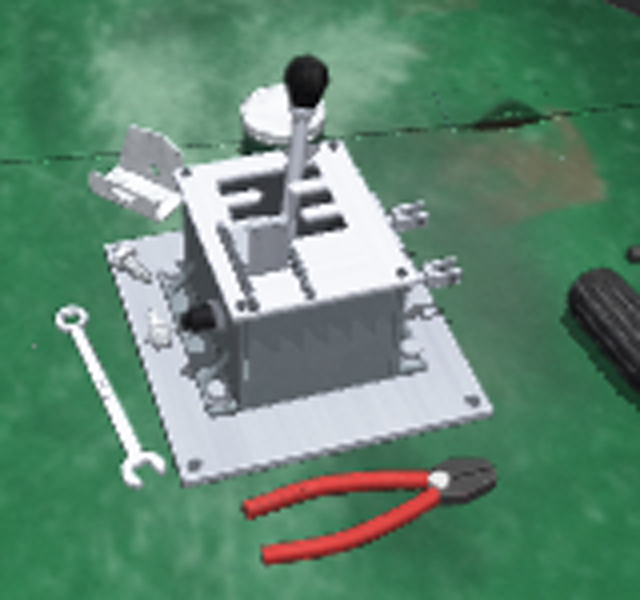

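Run:
```python
from h import *
import pickle
s=pickle.load(open('pics/top1.png.pkl','rb')); d=pickle.load(open('pics/side1.png.pkl','rb'))
T=lambda u,v:(190+u/4-.375,130+v/4-.375); S=lambda u,v:(260+u/4-.375,150+v/4-.375)
W=[];L=[]
def fit(px,loc,z,tf,cam):
    P=np.array([onz(cam,*tf(*p),z)[:2] for p in px]);L=np.array(loc)
    Pc=P-P.mean(0);Lc=L-L.mean(0)
    a=np.arctan2((Lc[:,0]*Pc[:,1]-Lc[:,1]*Pc[:,0]).sum(),(Lc*Pc).sum())
    R=np.array([[np.cos(a),-np.sin(a)],[np.sin(a),np.cos(a)]])
    t=P.mean(0)-R@L.mean(0); print('yaw',a,'org',t,'res mm',np.round((P-(L@R.T+t))*1e3,1).tolist())
    return a,t
pl=[(.1,.091),(.1,-.129),(-.1,-.129),(-.1,.091)]
fit([(219,115),(594,61),(652,398),(265,457)],pl,.008,T,s)
fit([(548,100),(580,312),(310,350)],[(.052+.005,-.09),(-.057,-.09),(-.057,.052)],.095,T,s)
fit([(494,408),(184,486),(105,245)],[pl[1],pl[2],pl[3]],.008,S,d)
k,e=tri(s,T(287,156),d,S(306,82)); print('knob',k,e)
```

```text
yaw 0.12946125217247484 org [ 0.49439957 -0.00741374] res mm [[-0.5, -1.0], [-1.3, 1.0], [0.8, 1.0], [0.9, -0.9]]
yaw 0.1217657465893776 org [ 0.49351247 -0.00729923] res mm [[0.5, -0.1], [-0.4, 0.5], [-0.1, -0.4]]
yaw 0.13179611885961984 org [ 0.49277496 -0.00925904] res mm [[-0.9, 1.4], [-0.4, -1.9], [1.3, 0.5]]
knob [0.51876943 0.04366507 0.14938014] 0.0024333917041680746
```

Run:
```python
from h import *
import pickle
s=pickle.load(open('pics/top1.png.pkl','rb')); d=pickle.load(open('pics/side1.png.pkl','rb'))
T=lambda u,v:(190+u/4-.375,130+v/4-.375); S=lambda u,v:(260+u/4-.375,150+v/4-.375)
a=.128;R=np.array([[np.cos(a),-np.sin(a)],[np.sin(a),np.cos(a)]]);o=np.array([.494,-.0075])
loc=lambda P:np.round((R.T@(P[:2]-o))*1e3,1)
for n,p,z in [('slide left far',(432,240),.099),('slide left near',(436,298),.099),('tab top far',(510,235),.139),('tab top near',(516,278),.139)]: print(n,loc(onz(s,*T(*p),z)))
for n,p,z in [('tab base near',(249,276),.099),('tab base far',(291,266),.099),('tab top near',(249,226),.139),('tab top far',(289,214),.139)]: print(n,loc(onz(d,*S(*p),z)))
M=cv2.imread('pics/side1.png')
cv2.imwrite('pics/z.png',cv2.resize(M[170:235,300:360],None,fx=9,fy=9,interpolation=cv2.INTER_CUBIC))
```

```text
slide left far [-10.1 -18.5]
slide left near [-40.7 -16. ]
tab top far [-21.7 -56.8]
tab top near [-43.8 -56.4]
tab base near [-40.7 -63.2]
tab base far [-14.1 -62. ]
tab top near [-40.7 -63.8]
tab top far [-15.4 -60.3]
```

View pics/z.png

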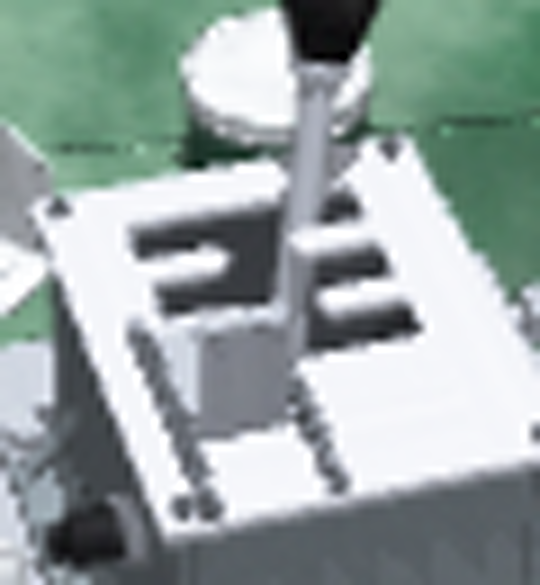

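>>> drive_tool(increments=[[0,-22,-20,0,0,0,0],[0,-22,-20,0,0,0,0],[0,-22,-20,0,0,0,0],[0,-22,-20,0,0,0,0],[0,-22,-20,0,0,0,0]], grip_force=20)

```text
clock: 0.52
tool_pos: [0.2715, 0.374, 0.3034]
tcp_rot: [[-0.927, 0.376, -0.001], [0.376, 0.927, -0.001], [0.0, -0.001, -1.0]]
contact_force: [2.2, 0.1, 0.1]
grip_width: 0.025
```

>>> drive_tool(increments=[[0,-22,-20,0,0,0,0],[0,-22,-20,0,0,0,0],[0,-22,-20,0,0,0,0],[0,-22,-20,0,0,0,0],[0,-22,-20,0,0,0,0]])

```text
clock: 0.93
tool_pos: [0.3356, 0.2399, 0.3036]
tcp_rot: [[-0.927, 0.376, -0.001], [0.376, 0.927, -0.0], [0.0, -0.001, -1.0]]
contact_force: [0.6, 0.7, 0.6]
grip_width: 0.0001
```

>>> drive_tool(increments=[[0,-22,-20,0,0,0,0],[0,-22,-20,0,0,0,0],[0,-22,-20,0,0,0,0],[0,-22,-20,0,0,0,0],[0,-22,-20,0,0,0,0]])

```text
clock: 1.35
tool_pos: [0.3999, 0.106, 0.3037]
tcp_rot: [[-0.927, 0.376, -0.001], [0.376, 0.927, 0.0], [0.001, -0.0, -1.0]]
contact_force: [1.9, 0.5, -0.5]
grip_width: -0.0
```

>>> drive_tool(increments=[[0,-22,-20,0,0,0,0],[0,0,0,0,0,0,-0.1],[0,0,0,0,0,0,-0.1],[0,0,0,0,0,0,-0.1],[0,0,0,0,0,0,-0.1]])

```text
clock: 1.77
tool_pos: [0.4124, 0.0803, 0.3034]
tcp_rot: [[-1.0, -0.018, -0.001], [-0.018, 1.0, -0.0], [0.001, -0.0, -1.0]]
contact_force: [0.3, -0.2, -0.2]
grip_width: -0.0003
```

>>> drive_tool(increments=[[0,0,0,0,0,0,-0.1],[0,0,0,0,0,0,-0.01],[0,0,0,0,0,0,0]])

```text
clock: 2.02
tool_pos: [0.4124, 0.0806, 0.3036]
tcp_rot: [[-0.993, -0.122, -0.001], [-0.122, 0.993, -0.0], [0.001, -0.0, -1.0]]
contact_force: [0.2, -1.3, 0.4]
grip_width: -0.0001
```

Run:
```python
from h import *
o=telemetry.observe(); print(o['clock'],o['tool_pos'],np.round(o['tcp_rot'],4),o['grip_width'],o['contact_force'])
s=snap('wrist','w1.png'); print({k:v for k,v in s.items() if k!='img'})
```

```text
2.0167 [0.41242326 0.08062719 0.30361273] [[-9.925e-01 -1.220e-01 -7.000e-04]
 [-1.220e-01  9.925e-01 -2.000e-04]
 [ 7.000e-04 -1.000e-04 -1.000e+00]] -0.00014727592936945492 [ 0.22373782 -1.34876979  0.4192565 ]
{'fov_y': 71.54283468788076, 'cx': 322.7914127222013, 'cy': 198.786767617691, 'mount': array([[-1.00719295e-03, -9.53311333e-01, -3.01987564e-01,
         7.77797205e-02],
       [ 9.99999378e-01, -8.15699449e-04, -7.60219363e-04,
        -4.69185699e-05],
       [ 4.78394645e-04, -3.01988142e-01,  9.53311562e-01,
        -6.89699545e-02],
       [ 0.00000000e+00,  0.00000000e+00,  0.00000000e+00,
         1.00000000e+00]])}
```

View pics/w1.png

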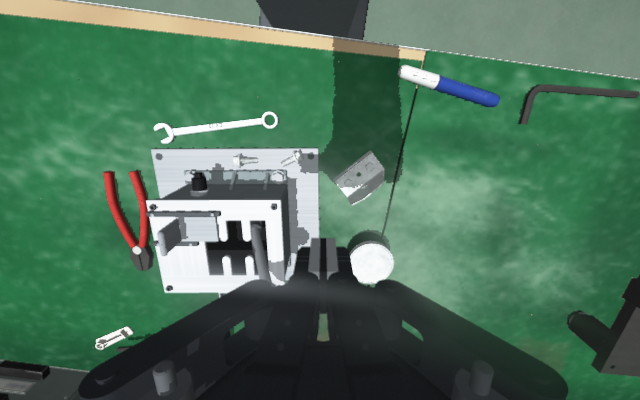

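```bash
cat >> h.py <<'E'
def wcam(s,o):
    m=np.array(s['mount']); R=np.array(o['tcp_rot']); s=dict(s); s['position']=np.array(o['tool_pos'])+R@m[:3,3]; s['orientation']=R@m[:3,:3]; return s
A=.128;Ru=np.array([[np.cos(A),-np.sin(A)],[np.sin(A),np.cos(A)]]);O=np.array([.494,-.0075])
def loc(P): return np.r_[Ru.T@(np.array(P)[:2]-O),P[2]]*1e3
E
python3 - <<'E'
from h import *
import pickle
o=telemetry.observe(); s=wcam(pickle.load(open('pics/w1.png.pkl','rb')),o)
cv2.imwrite('pics/z2.png',cv2.resize(s['img'][140:310,130:380,::-1],None,fx=3.2,fy=3.2,interpolation=cv2.INTER_CUBIC)[:600])
for n,p,z in [('plate NL',(318.5,149.5),.008),('plate NR',(151.5,150),.008),('gate NL',(283,201),.095),('gate NR',(146.5,200.5),.095),('FR plate',(164,293),.008)]: print(n,np.round(loc(onz(s,*p,z)),1))
for p in [(-.1,.091,.008),(-.057,.052,.095),(-.057,-.09,.095)]:
    print(proj(s,np.r_[Ru@np.array(p[:2])+O,p[2]]))
E
```

```text
plate NL [-99.5  92.1   8. ]
plate NR [-100.4 -125.9    8. ]
gate NL [-57.4  55.6  95. ]
gate NR [-58.9 -87.9  95. ]
FR plate [ 118.8 -149.     8. ]
(np.float64(317.64527865620107), np.float64(149.13291065807755))
(np.float64(279.5899678547591), np.float64(201.37758109155482))
(np.float64(144.87682627690145), np.float64(202.2457534283714))
```

View pics/z2.png

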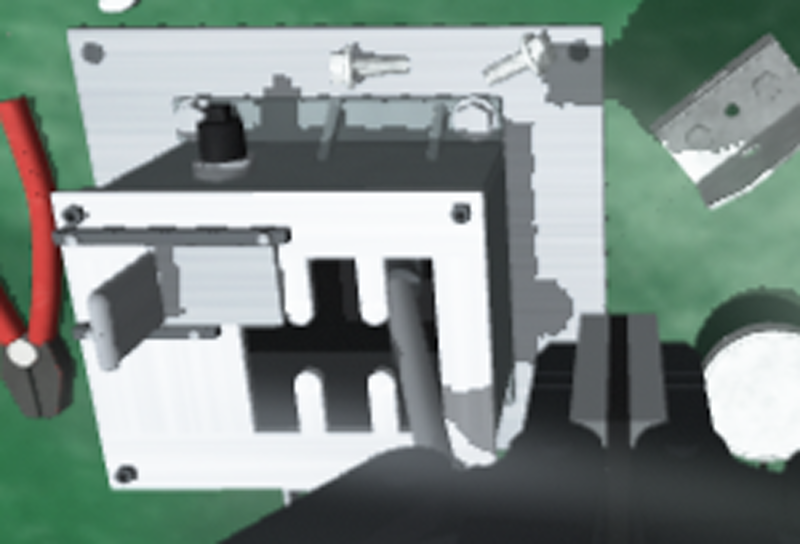

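>>> drive_tool(increments=[[0,0,0,0,0,0,-0.006],[0,-11,-32,0,0,0,0],[0,-11,-32,0,0,0,0],[0,-11,-32,0,0,0,0],[0,-11,-32,0,0,0,0]])

```text
clock: 2.48
tool_pos: [0.4734, -0.0416, 0.3041]
tcp_rot: [[-0.991, -0.13, 0.001], [-0.13, 0.991, 0.0], [-0.001, 0.0, -1.0]]
contact_force: [0.2, 0.5, 0.1]
grip_width: 0.0003
```

>>> drive_tool(increments=[[0,0,0,30,0,0,0],[0,0,0,25,0,0,0],[0,0,0,0,0,0,0]])

```text
clock: 2.73
tool_pos: [0.4698, -0.0407, 0.2445]
tcp_rot: [[-0.992, -0.127, -0.01], [-0.127, 0.992, -0.0], [0.01, 0.001, -1.0]]
contact_force: [-1.1, 0.5, 0.0]
grip_width: 0.0003
```

```bash
sed -i 's/-.0075\])/-.0065])/' h.py
python3 - <<'E'
from h import *
o=telemetry.observe(); print(o['clock'],loc(o['tool_pos']),o['contact_force'])
w=snap('wrist','w2.png'); s=snap('side','s2.png')
a=cv2.resize(w['img'][100:400,150:500,::-1],None,fx=2,fy=2); b=cv2.resize(s['img'][140:260,270:400,::-1],None,fx=5,fy=5,interpolation=cv2.INTER_CUBIC)
cv2.imwrite('pics/w2z.png',a);cv2.imwrite('pics/s2z.png',b)
E
```

```text
2.7333 [-28.34076262 -30.81704645 244.45990198] [-1.13405024  0.47000904  0.01553745]
```

View pics/w2z.png

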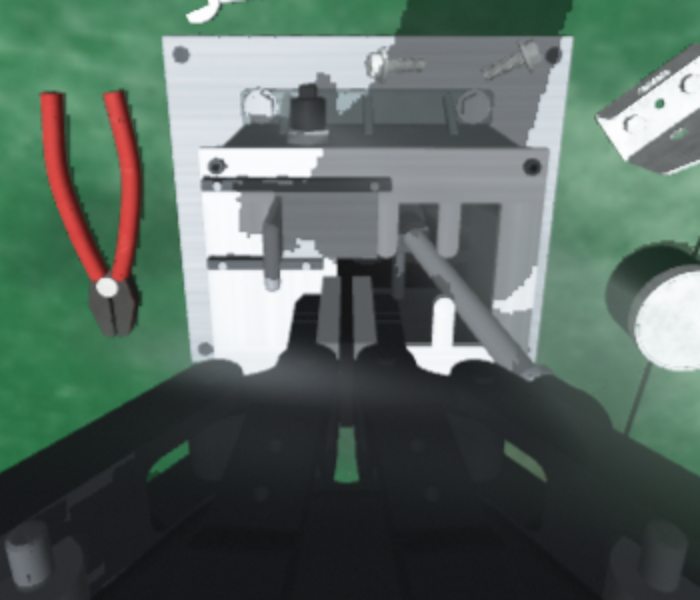

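View pics/s2z.png

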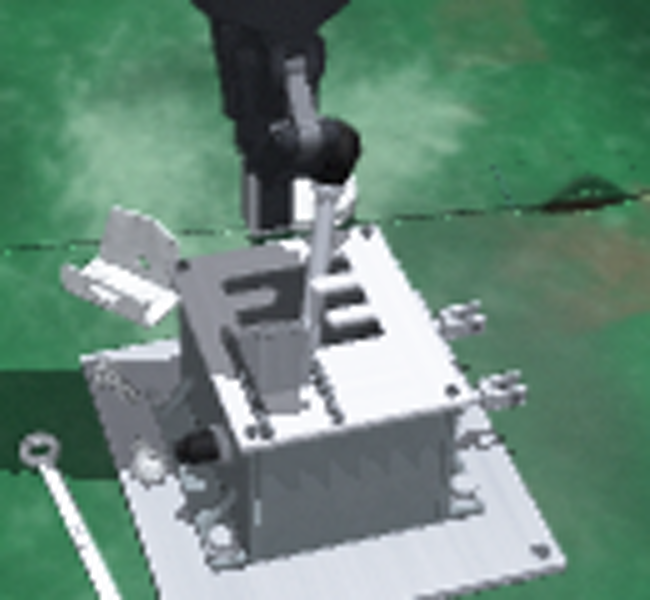

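>>> drive_tool(increments=[[0,0,0,20,0,0,0],[0,0,0,20,0,0,0],[0,0,0,10,0,0,0],[0,0,0,7,0,0,0],[0,0,0,0,0,0,0]])

```text
clock: 3.25
tool_pos: [0.4728, -0.0401, 0.1917]
tcp_rot: [[-0.991, -0.131, -0.001], [-0.131, 0.991, 0.0], [0.001, 0.0, -1.0]]
contact_force: [-0.1, -0.1, -0.2]
grip_width: -0.0001
```

>>> drive_tool(increments=[[0,0,-4,0,0,0,0],[0,0,-4,0,0,0,0],[0,0,0,0,0,0,0],[0,0,0,0,0,0,0]])

```text
clock: 3.58
tool_pos: [0.4746, -0.0491, 0.1928]
tcp_rot: [[-0.992, -0.129, 0.002], [-0.129, 0.992, -0.0], [-0.002, -0.0, -1.0]]
contact_force: [-0.2, 0.9, 0.3]
grip_width: 0.0003
```

Run:
```python
from h import *
o=telemetry.observe(); print(o['clock'],loc(o['tool_pos']),o['contact_force'])
w=snap('wrist','w3.png')
cv2.imwrite('pics/w3z.png',cv2.resize(w['img'][100:400,150:500,::-1],None,fx=2,fy=2))
```

```text
3.5833 [-24.69792732 -39.72992253 192.75916268] [-0.17607411  0.93399818  0.25666649]
```

View pics/w3z.png

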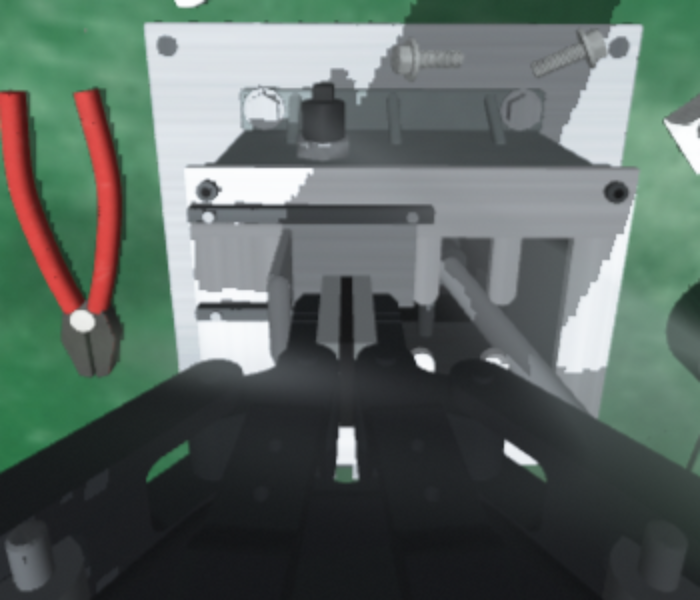

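>>> drive_tool(increments=[[0,2,-3,5,0,0,0],[0,0,-3,0,0,0,0],[0,0,0,0,0,0,0]])

```text
clock: 3.88
tool_pos: [0.4725, -0.0546, 0.1865]
tcp_rot: [[-0.992, -0.13, -0.001], [-0.13, 0.992, 0.001], [0.0, 0.001, -1.0]]
contact_force: [1.0, 1.2, -0.6]
grip_width: 0.0001
```

>>> drive_tool(increments=[[0,0,-3,0,0,0,0],[0,0,-3,0,0,0,0],[0,0,0,0,0,0,0]])

```text
clock: 4.13
tool_pos: [0.4734, -0.0612, 0.1867]
tcp_rot: [[-0.992, -0.129, -0.001], [-0.129, 0.992, -0.0], [0.001, -0.0, -1.0]]
contact_force: [-0.5, 1.2, -1.4]
grip_width: 0.0001
```

>>> drive_tool(increments=[[0,0,-3,0,0,0,0],[0,0,-3,0,0,0,0],[0,0,0,0,0,0,0]])

```text
clock: 4.38
tool_pos: [0.4741, -0.0674, 0.1868]
tcp_rot: [[-0.992, -0.129, -0.0], [-0.129, 0.992, -0.001], [0.0, -0.001, -1.0]]
contact_force: [0.2, 1.4, -0.9]
grip_width: 0.0001
```

Run:
```python
from h import *
o=telemetry.observe(); print(o['clock'],loc(o['tool_pos']),o['contact_force'])
w=snap('wrist','w4.png')
cv2.imwrite('pics/w4z.png',cv2.resize(w['img'][100:400,150:500,::-1],None,fx=2,fy=2))
```

```text
4.3833 [-27.46789817 -57.89774046 186.80180039] [ 0.23042839  1.38023312 -0.92788166]
```

View pics/w4z.png

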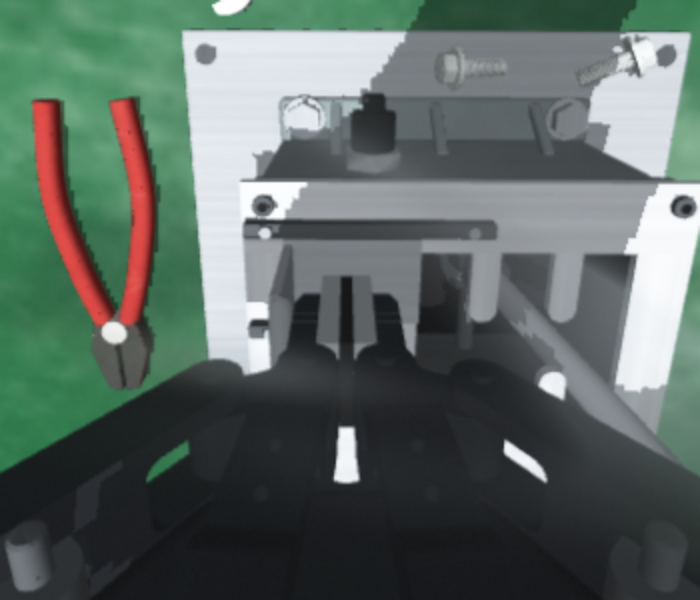

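>>> drive_tool(increments=[[0,0,-3,0,0,0,0],[0,0,-2,0,0,0,0],[0,0,0,0,0,0,0]])

```text
clock: 4.68
tool_pos: [0.4748, -0.0716, 0.1869]
tcp_rot: [[-0.992, -0.13, -0.001], [-0.13, 0.992, 0.001], [0.0, 0.001, -1.0]]
contact_force: [-0.5, 1.9, -0.6]
grip_width: -0.0
```

>>> drive_tool(increments=[[0,0,-2,0,0,0,0],[0,0,-1,0,0,0,0],[0,0,0,0,0,0,0]])

```text
clock: 4.93
tool_pos: [0.4749, -0.0721, 0.1868]
tcp_rot: [[-0.991, -0.131, -0.002], [-0.131, 0.991, 0.004], [0.001, 0.004, -1.0]]
contact_force: [-2.5, 6.6, 1.9]
grip_width: 0.0001
```

>>> drive_tool(increments=[[0,0,-2,0,0,0,0],[0,0,0,0,0,0,0]])

```text
clock: 5.1
tool_pos: [0.475, -0.0724, 0.1868]
tcp_rot: [[-0.991, -0.133, -0.003], [-0.133, 0.991, 0.007], [0.002, 0.007, -1.0]]
contact_force: [-2.4, 8.9, 3.2]
grip_width: 0.0001
```

>>> drive_tool(increments=[[0,0,-1,0,0,0,0],[0,0,0,0,0,0,0]])

```text
clock: 5.27
tool_pos: [0.475, -0.0725, 0.1868]
tcp_rot: [[-0.991, -0.133, -0.003], [-0.133, 0.991, 0.008], [0.002, 0.008, -1.0]]
contact_force: [-3.1, 10.9, 3.0]
grip_width: 0.0001
```

Run:
```python
from h import *
o=telemetry.observe(); print(o['clock'],loc(o['tool_pos']),o['contact_force'])
w=snap('wrist','w5.png')
cv2.imwrite('pics/w5z.png',cv2.resize(w['img'][100:400,150:500,::-1],None,fx=2,fy=2))
```

```text
5.2667 [-27.29734702 -63.07560543 186.75928394] [-3.05482877 10.94123304  3.03922272]
```

View pics/w5z.png

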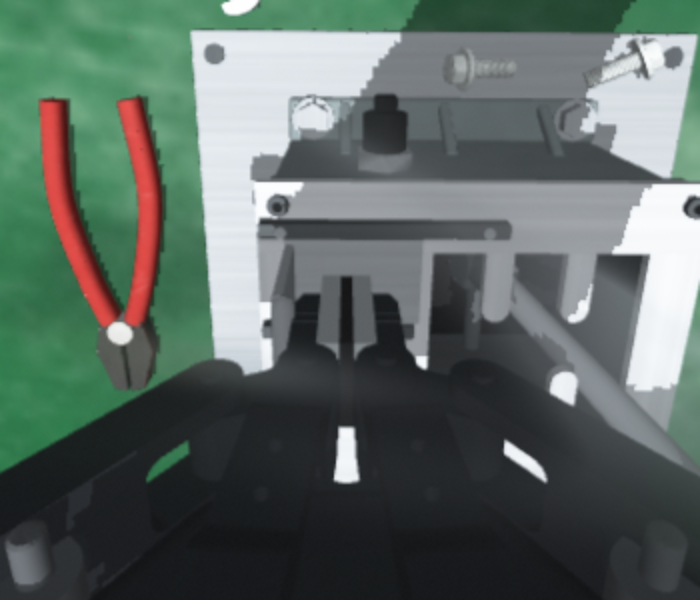

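>>> drive_tool(increments=[[0,0,8,0,0,0,0],[0,0,4,-20,0,0,0],[0,0,0,-35,0,0,0],[0,0,0,-30,0,0,0],[0,0,0,0,0,0,0]])

```text
clock: 5.73
tool_pos: [0.4782, -0.0679, 0.2783]
tcp_rot: [[-0.992, -0.129, 0.014], [-0.129, 0.992, -0.003], [-0.014, -0.005, -1.0]]
contact_force: [0.7, 0.1, 0.4]
grip_width: -0.0001
```

>>> drive_tool(increments=[[0,-24,24,0,0,0,0],[0,-24,24,0,0,0,0],[0,-24,24,0,0,0,0],[0,-22,24,0,0,0,0],[0,0,0,0,0,0,0]])

```text
clock: 6.15
tool_pos: [0.5583, 0.0494, 0.271]
tcp_rot: [[-0.99, -0.14, 0.004], [-0.14, 0.99, 0.003], [-0.004, 0.002, -1.0]]
contact_force: [0.1, 0.6, 0.1]
grip_width: -0.0001
```

Run:
```python
from h import *
o=telemetry.observe(); print(o['clock'],loc(o['tool_pos']),o['contact_force'],np.round(o['tcp_rot'],3).tolist())
w=snap('wrist','w6.png');s=snap('side','s6.png')
cv2.imwrite('pics/w6z.png',cv2.resize(w['img'][100:400,150:500,::-1],None,fx=2,fy=2))
cv2.imwrite('pics/s6z.png',cv2.resize(s['img'][100:260,250:430,::-1],None,fx=3.7,fy=3.7,interpolation=cv2.INTER_CUBIC))
```

```text
6.15 [ 70.93792632  47.18341862 271.0407968 ] [0.06892495 0.64371368 0.09726167] [[-0.99, -0.14, 0.004], [-0.14, 0.99, 0.003], [-0.004, 0.002, -1.0]]
```

View pics/w6z.png

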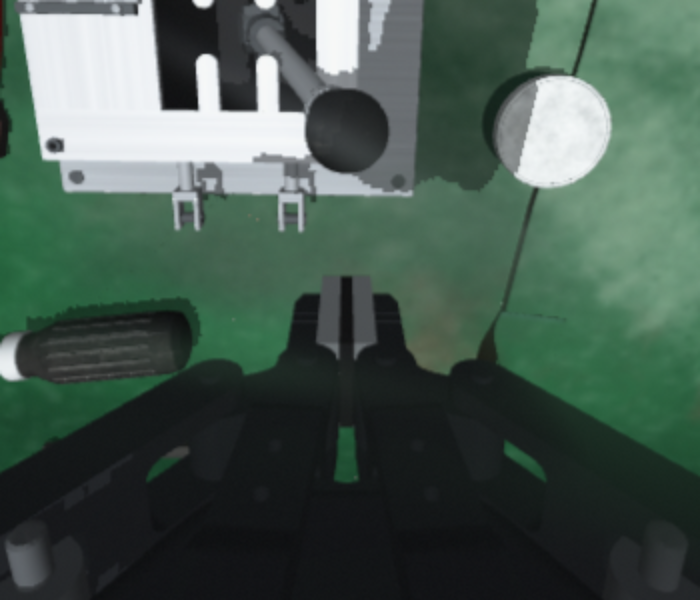

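View pics/s6z.png

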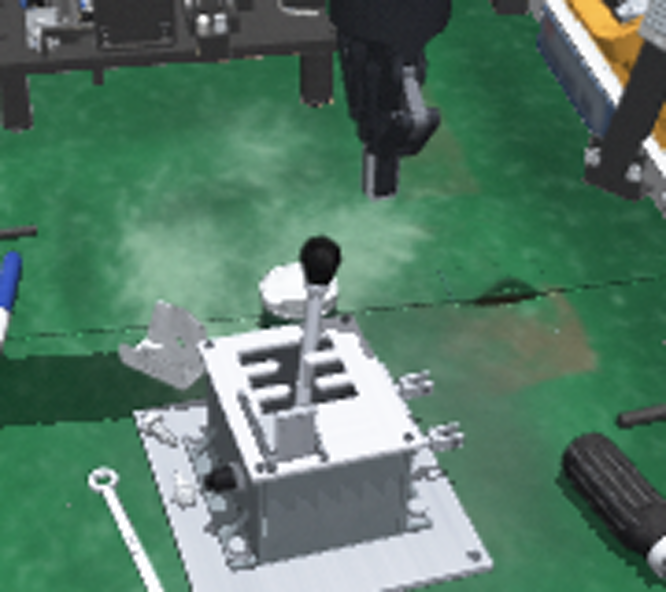

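Run:
```python
from h import *
import pickle
o=telemetry.observe(); s=wcam(pickle.load(open('pics/w6.png.pkl','rb')),o)
d=pickle.load(open('pics/s6.png.pkl','rb'))
print(loc(onz(s,322.8,164.8,.15)))
k,e=tri(s,(322.8,164.8),d,(250+320/3.7,100+260/3.7)); print(loc(k),e)
print(o['tool_pos'],'pad tip fr',proj(s,np.array(o['tool_pos'])+np.array(o['tcp_rot'])@[.011,0,.073]))
```

```text
[ 25.36200555  40.1260103  150.        ]
[ 26.50347656  39.78102912 153.70022484] 0.003674032614234203
[0.55578354 0.04256322 0.27122996] pad tip fr (np.float64(323.10366580051874), np.float64(235.90537545315132))
```

>>> drive_tool(increments=[[0,0,0,0,0,0,0],[0,0,0,0,0,0,0]])

```text
clock: 6.42
tool_pos: [0.5547, 0.0396, 0.272]
tcp_rot: [[-0.992, -0.127, 0.0], [-0.127, 0.992, -0.001], [-0.0, -0.002, -1.0]]
contact_force: [-0.3, -0.6, -0.8]
grip_width: -0.0002
```

Run:
```python
from h import *
o=telemetry.observe(); w=snap('wrist','w7.png');s=wcam(w,o)
print(loc(o['tool_pos']),np.round(o['tcp_rot'],3).tolist())
g=cv2.cvtColor(w['img'],cv2.COLOR_RGB2GRAY); m=(g<75).astype(np.uint8); m[235:]=0; m[:,:270]=0; m[:,380:]=0; m[:125]=0
n,l,st,c=cv2.connectedComponentsWithStats(m); print(st[1:][st[1:,4]>300],c[1:][st[1:,4]>300])
cv2.imwrite('pics/w7z.png',cv2.resize(w['img'][100:260,230:430,::-1],None,fx=4,fy=3.7))
o=telemetry.observe();print(loc(o['tool_pos']))
```

```text
[ 66.07537636  37.94219014 271.99766469] [[-0.992, -0.127, 0.0], [-0.127, 0.992, -0.001], [-0.0, -0.002, -1.0]]
[[ 270  125   19   37  623]
 [ 366  125   14   66  837]
 [ 316  152   41   42 1384]] [[278.93579454 143.34991974]
 [373.07168459 158.22580645]
 [336.00650289 171.87138728]]
[ 66.07618744  38.14180487 272.12575707]
```

View pics/w7z.png

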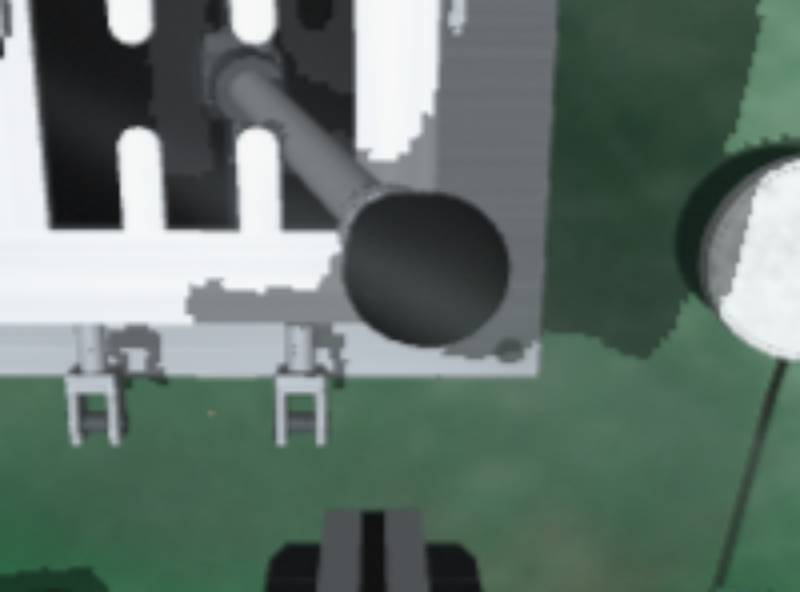

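Run:
```python
from h import *
import pickle
o=telemetry.observe(); s=wcam(pickle.load(open('pics/w7.png.pkl','rb')),o)
k=loc(onz(s,336.5,172.2,.151)); print(k, 'tool rel', k-loc(o['tool_pos']))
```

```text
[ 29.12731457  47.42916176 151.        ] tool rel [ -36.94887287    9.28735689 -121.12575707]
```

>>> drive_tool(increments=[[0,0,9,20,0,0,0],[0,0,0,20,0,0,0],[0,0,0,16,0,0,0],[0,0,0,8,0,0,0],[0,0,0,0,0,0,0]])

```text
clock: 6.88
tool_pos: [0.5523, 0.0497, 0.2062]
tcp_rot: [[-0.992, -0.128, -0.004], [-0.128, 0.992, -0.001], [0.004, -0.0, -1.0]]
contact_force: [-0.7, 0.4, 0.5]
grip_width: 0.0002
```

>>> drive_tool(increments=[[0,0,0,0,0,0,0],[0,4,0,0,0,0,0],[0,4,0,0,0,0,0],[0,0,0,0,0,0,0]])

```text
clock: 7.22
tool_pos: [0.5455, 0.0494, 0.2089]
tcp_rot: [[-0.992, -0.13, 0.001], [-0.13, 0.992, 0.0], [-0.001, 0.0, -1.0]]
contact_force: [-0.2, 0.1, -0.1]
grip_width: 0.0003
```

>>> drive_tool(increments=[[0,4,0,0,0,0,0],[0,2,0,0,0,0,0],[0,0,0,0,0,0,0]])

```text
clock: 7.47
tool_pos: [0.5406, 0.0491, 0.2088]
tcp_rot: [[-0.991, -0.13, 0.003], [-0.13, 0.991, 0.001], [-0.003, 0.0, -1.0]]
contact_force: [1.8, 0.8, 0.5]
grip_width: 0.0002
```

Run:
```python
from h import *
o=telemetry.observe(); print(o['clock'],loc(o['tool_pos']),o['contact_force'])
w=snap('wrist','w8.png');s=snap('side','s8.png')
cv2.imwrite('pics/w8z.png',cv2.resize(w['img'][100:400,150:500,::-1],None,fx=2,fy=2))
cv2.imwrite('pics/s8z.png',cv2.resize(s['img'][100:260,250:430,::-1],None,fx=3.7,fy=3.7,interpolation=cv2.INTER_CUBIC))
```

```text
7.4667 [ 53.34135422  49.18490552 208.77480358] [1.81315578 0.77476387 0.49533358]
```

View pics/w8z.png

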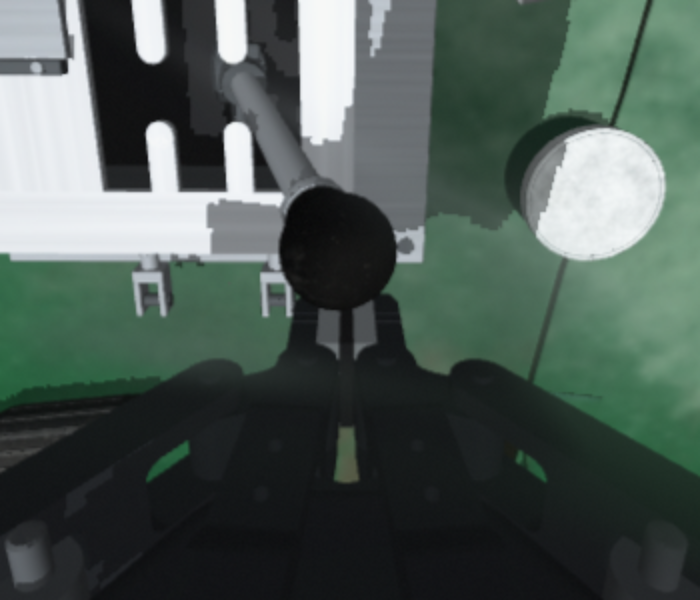

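View pics/s8z.png

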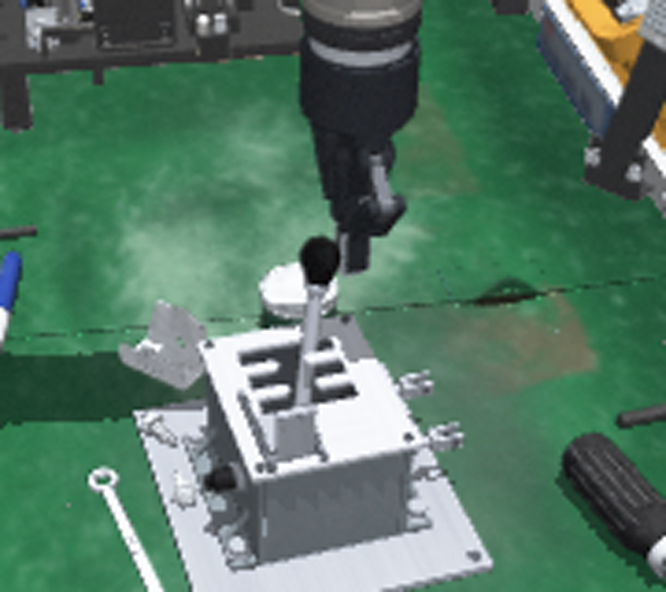

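>>> drive_tool(increments=[[0,3,0,0,0,0,0],[0,3,0,0,0,0,0],[0,3,0,0,0,0,0],[0,0,0,0,0,0,0]])

```text
clock: 7.9
tool_pos: [0.5307, 0.0478, 0.2083]
tcp_rot: [[-0.992, -0.13, 0.001], [-0.13, 0.992, 0.0], [-0.001, 0.0, -1.0]]
contact_force: [3.0, 0.7, 2.1]
grip_width: -0.0004
```

>>> drive_tool(increments=[[0,3,0,0,0,0,0],[0,3,0,0,0,0,0],[0,3,0,0,0,0,0],[0,0,0,0,0,0,0]])

```text
clock: 8.23
tool_pos: [0.521, 0.0465, 0.2077]
tcp_rot: [[-0.992, -0.13, -0.002], [-0.13, 0.992, 0.0], [0.002, 0.0, -1.0]]
contact_force: [3.1, 1.4, 2.3]
grip_width: -0.0001
```

>>> drive_tool(increments=[[0,3,0,0,0,0,0],[0,2,0,0,0,0,0],[0,1,0,0,0,0,0],[0,0,0,0,0,0,0]])

```text
clock: 8.57
tool_pos: [0.5156, 0.0457, 0.2077]
tcp_rot: [[-0.992, -0.13, -0.001], [-0.13, 0.992, 0.0], [0.001, 0.0, -1.0]]
contact_force: [2.1, 0.6, 1.3]
grip_width: 0.0001
```

Run:
```python
from h import *
o=telemetry.observe(); print(o['clock'],loc(o['tool_pos']),o['contact_force'])
w=snap('wrist','w9.png');s=snap('side','s9.png')
cv2.imwrite('pics/w9z.png',cv2.resize(w['img'][100:400,150:500,::-1],None,fx=2,fy=2))
cv2.imwrite('pics/s9z.png',cv2.resize(s['img'][120:240,270:400,::-1],None,fx=5,fy=5,interpolation=cv2.INTER_CUBIC))
```

```text
8.5667 [ 28.05003425  49.06857128 207.74276707] [2.1396471  0.55938779 1.34297267]
```

View pics/w9z.png

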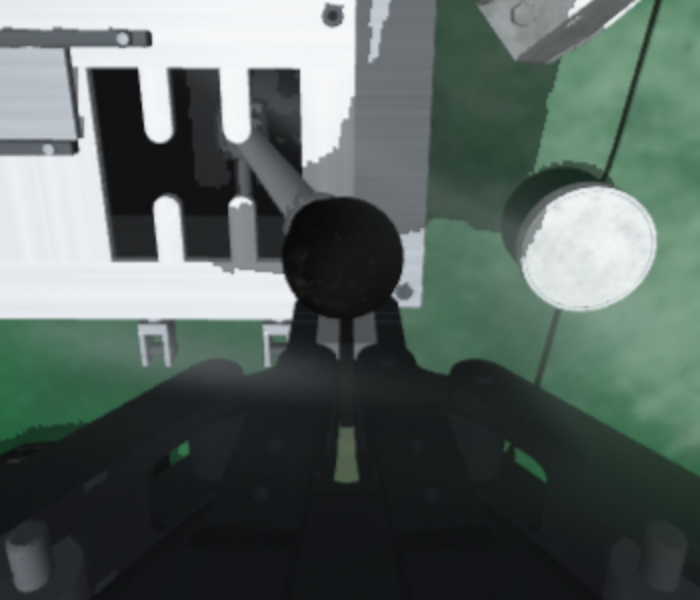

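View pics/s9z.png

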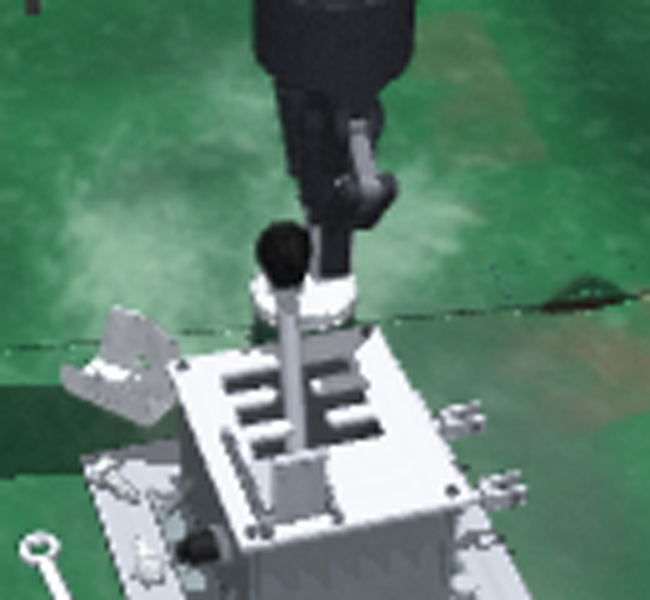

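Run:
```python
from h import *
import pickle
o=telemetry.observe(); s=wcam(pickle.load(open('pics/w9.png.pkl','rb')),o)
d=pickle.load(open('pics/s9.png.pkl','rb'))
print(loc(o['tool_pos']))
k,e=tri(s,(321.3,228.2),d,(326.6,170.2)); print(loc(k),e,loc(onz(s,321.3,228.2,.1555)),loc(onz(d,326.6,170.2,.1555)))
```

```text
[ 28.16945096  49.05655928 207.66030127]
[  4.71031461  48.1295025  152.95220494] 0.0004932949825485987 [  3.3301194   48.13952408 155.5       ] [  3.9434322   44.90295089 155.5       ]
```

>>> drive_tool(increments=[[0,3,0,0,0,0,0],[0,0,0,0,0,0,0],[0,0,0,0,0,0,0]])

```text
clock: 8.92
tool_pos: [0.5128, 0.0454, 0.2078]
tcp_rot: [[-0.992, -0.13, -0.001], [-0.13, 0.992, 0.0], [0.001, 0.0, -1.0]]
contact_force: [2.8, 0.3, 1.8]
grip_width: -0.0004
```

>>> drive_tool(increments=[[0,-10,0,0,0,0,0],[0,-5,10,0,0,0,0],[0,0,20,0,0,0,0],[0,0,15,0,0,0,0],[0,0,0,0,0,0,0]])

```text
clock: 9.33
tool_pos: [0.5203, 0.097, 0.2066]
tcp_rot: [[-0.991, -0.136, -0.005], [-0.136, 0.991, 0.002], [0.004, 0.003, -1.0]]
contact_force: [-1.3, 0.4, -0.2]
grip_width: 0.0
```

>>> drive_tool(increments=[[0,20,0,0,0,0,0],[0,20,0,0,0,0,0],[0,0,0,0,0,0,0],[0,0,0,0,0,0,0]])

```text
clock: 9.67
tool_pos: [0.4811, 0.0862, 0.2074]
tcp_rot: [[-0.992, -0.129, -0.002], [-0.129, 0.992, -0.0], [0.002, -0.0, -1.0]]
contact_force: [0.2, -0.7, 0.8]
grip_width: -0.0001
```

Run:
```python
from h import *
o=telemetry.observe(); print(o['clock'],loc(o['tool_pos']),o['contact_force'])
w=snap('wrist','w10.png');s=snap('side','s10.png')
cv2.imwrite('pics/w10z.png',cv2.resize(w['img'][100:400,150:500,::-1],None,fx=2,fy=2))
cv2.imwrite('pics/s10z.png',cv2.resize(s['img'][120:240,270:400,::-1],None,fx=5,fy=5,interpolation=cv2.INTER_CUBIC))
```

```text
9.6667 [ -0.93973417  93.55104041 207.39882759] [ 0.16422845 -0.74771735  0.79672002]
```

View pics/w10z.png

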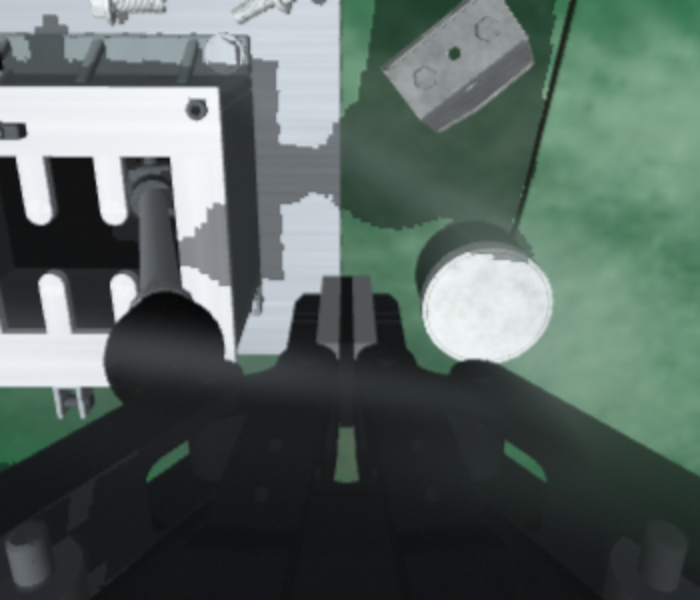

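View pics/s10z.png

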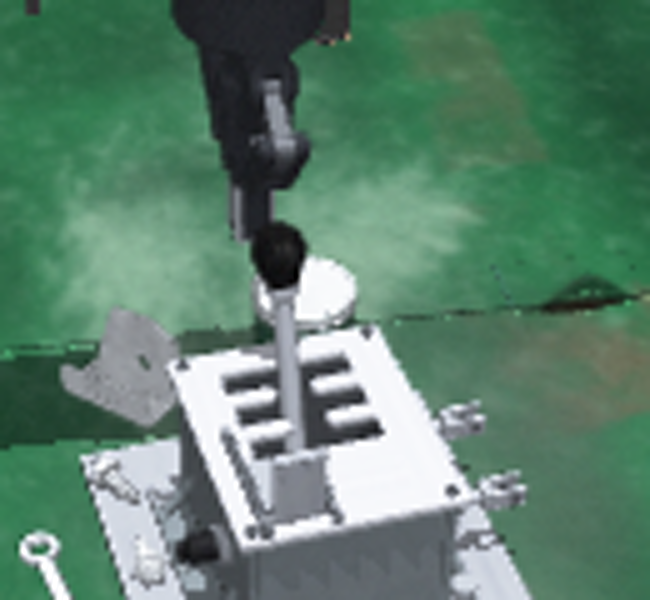

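>>> drive_tool(increments=[[0,-1,0,-11,0,0,0],[0,0,-5,0,0,0,0],[0,0,-5,0,0,0,0],[0,0,0,0,0,0,0]])

```text
clock: 10.1
tool_pos: [0.4853, 0.075, 0.2187]
tcp_rot: [[-0.992, -0.127, 0.0], [-0.127, 0.992, -0.001], [-0.0, -0.001, -1.0]]
contact_force: [0.5, -1.4, 0.1]
grip_width: -0.0001
```

>>> drive_tool(increments=[[0,0,-3,0,0,0,0],[0,0,-3,0,0,0,0],[0,0,0,0,0,0,0]])

```text
clock: 10.35
tool_pos: [0.4855, 0.07, 0.2186]
tcp_rot: [[-0.992, -0.129, -0.001], [-0.129, 0.992, -0.001], [0.001, -0.001, -1.0]]
contact_force: [-0.8, 0.3, -0.1]
grip_width: -0.0005
```

>>> drive_tool(increments=[[0,0,-3,0,0,0,0],[0,0,-3,0,0,0,0],[0,0,0,0,0,0,0]])

```text
clock: 10.6
tool_pos: [0.4864, 0.0663, 0.2193]
tcp_rot: [[-0.991, -0.131, 0.0], [-0.131, 0.991, 0.002], [-0.001, 0.002, -1.0]]
contact_force: [-1.5, 4.8, 2.4]
grip_width: 0.0002
```

Run:
```python
from h import *
o=telemetry.observe(); print(o['clock'],loc(o['tool_pos']),o['contact_force'])
w=snap('wrist','w11.png')
cv2.imwrite('pics/w11z.png',cv2.resize(w['img'][100:400,150:500,::-1],None,fx=2,fy=2))
```

```text
10.6 [  1.74580573  73.14031469 219.3157502 ] [-1.47222017  4.75057539  2.43823543]
```

View pics/w11z.png

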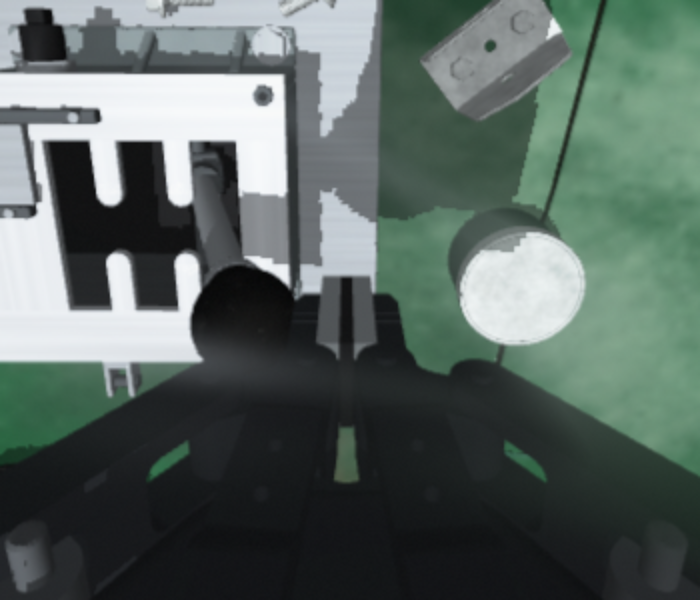

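>>> drive_tool(increments=[[0,0,-3,0,0,0,0],[0,0,-3,0,0,0,0],[0,0,-3,0,0,0,0],[0,0,-3,0,0,0,0]])

```text
clock: 10.98
tool_pos: [0.4883, 0.0549, 0.2197]
tcp_rot: [[-0.991, -0.132, 0.002], [-0.132, 0.991, 0.002], [-0.002, 0.002, -1.0]]
contact_force: [-0.5, 3.5, 3.0]
grip_width: -0.0001
```

>>> drive_tool(increments=[[0,0,-3,0,0,0,0],[0,0,-3,0,0,0,0],[0,0,-3,0,0,0,0],[0,0,-3,0,0,0,0]])

```text
clock: 11.32
tool_pos: [0.4896, 0.0409, 0.2189]
tcp_rot: [[-0.992, -0.13, 0.0], [-0.13, 0.992, -0.0], [-0.0, -0.0, -1.0]]
contact_force: [-0.4, 4.1, 2.6]
grip_width: 0.0
```

Run:
```python
from h import *
o=telemetry.observe(); print(o['clock'],loc(o['tool_pos']),o['contact_force'])
w=snap('wrist','w12.png');s=snap('side','s12.png')
a=cv2.resize(w['img'][100:400,150:500,::-1],None,fx=1.15,fy=1.15)
b=cv2.resize(s['img'][120:240,270:400,::-1],(390,345),interpolation=cv2.INTER_CUBIC)
cv2.imwrite('pics/w12z.png',np.hstack([a,b]))
```

```text
11.3167 [  1.6664388   47.61828622 218.90263367] [-0.42949848  4.11947582  2.5765148 ]
```

View pics/w12z.png

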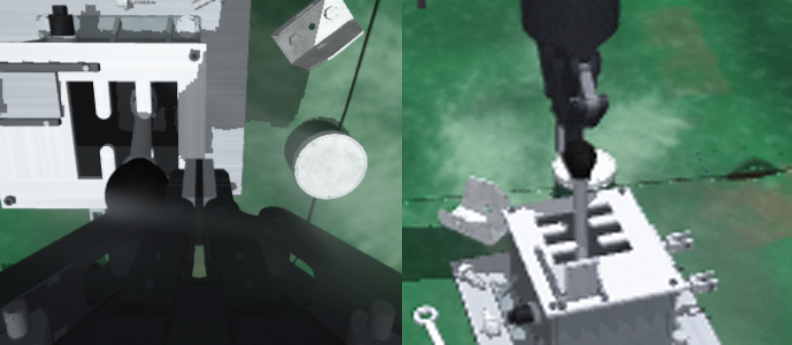

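>>> drive_tool(increments=[[0,0,-3,0,0,0,0],[0,0,-3,0,0,0,0],[0,0,-3,0,0,0,0],[0,0,-3,0,0,0,0]])

```text
clock: 11.75
tool_pos: [0.4909, 0.0291, 0.2189]
tcp_rot: [[-0.992, -0.13, -0.0], [-0.13, 0.992, -0.0], [0.0, -0.0, -1.0]]
contact_force: [-1.0, 3.5, 1.9]
grip_width: -0.0
```

>>> drive_tool(increments=[[0,0,-3,0,0,0,0],[0,0,-3,0,0,0,0],[0,0,-3,0,0,0,0],[0,0,-3,0,0,0,0]])

```text
clock: 12.08
tool_pos: [0.4925, 0.017, 0.2188]
tcp_rot: [[-0.992, -0.13, -0.0], [-0.13, 0.992, -0.0], [0.0, -0.0, -1.0]]
contact_force: [-0.4, 2.4, 2.1]
grip_width: -0.0002
```

>>> drive_tool(increments=[[0,0,-3,0,0,0,0],[0,0,-3,0,0,0,0],[0,0,-3,0,0,0,0],[0,0,-3,0,0,0,0]])

```text
clock: 12.42
tool_pos: [0.494, 0.0052, 0.2188]
tcp_rot: [[-0.992, -0.13, -0.0], [-0.13, 0.992, -0.0], [0.0, -0.0, -1.0]]
contact_force: [0.4, 2.2, 2.2]
grip_width: -0.0003
```

>>> drive_tool(increments=[[0,0,-3,0,0,0,0],[0,0,-3,0,0,0,0],[0,0,-3,0,0,0,0],[0,0,-3,0,0,0,0]])

```text
clock: 12.75
tool_pos: [0.4954, -0.0066, 0.2185]
tcp_rot: [[-0.992, -0.13, -0.001], [-0.13, 0.992, -0.0], [0.001, 0.0, -1.0]]
contact_force: [-0.2, 3.1, -1.1]
grip_width: 0.0001
```

Run:
```python
from h import *
o=telemetry.observe(); print(o['clock'],loc(o['tool_pos']),o['contact_force'])
w=snap('wrist','w13.png');s=snap('side','s13.png')
a=cv2.resize(w['img'][100:400,150:500,::-1],None,fx=1.15,fy=1.15)
b=cv2.resize(s['img'][120:240,270:400,::-1],(390,345),interpolation=cv2.INTER_CUBIC)
cv2.imwrite('pics/w13z.png',np.hstack([a,b]))
```

```text
12.75 [  1.3686416   -0.23350218 218.49292504] [-0.24627885  3.06749583 -1.14389648]
```

View pics/w13z.png

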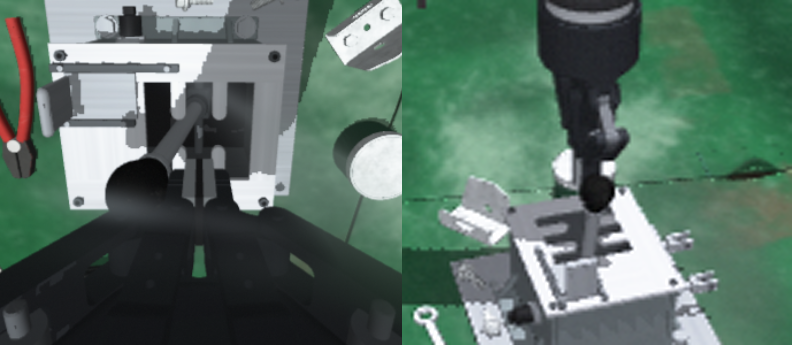

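>>> drive_tool(increments=[[0,0,-3,0,0,0,0],[0,0,-3,0,0,0,0],[0,0,-3,0,0,0,0],[0,0,-3,0,0,0,0],[0,0,0,0,0,0,0]])

```text
clock: 13.27
tool_pos: [0.4971, -0.0191, 0.2188]
tcp_rot: [[-0.992, -0.129, -0.0], [-0.129, 0.992, -0.001], [0.001, -0.001, -1.0]]
contact_force: [-0.8, 1.8, -0.5]
grip_width: 0.0004
```

>>> drive_tool(increments=[[0,0,-3,0,0,0,0],[0,0,-3,0,0,0,0],[0,0,0,0,0,0,0]])

```text
clock: 13.52
tool_pos: [0.498, -0.025, 0.2189]
tcp_rot: [[-0.992, -0.129, -0.0], [-0.129, 0.992, -0.001], [0.0, -0.001, -1.0]]
contact_force: [-0.4, 1.6, -1.1]
grip_width: -0.0001
```

>>> drive_tool(increments=[[0,0,-2,0,0,0,0],[0,0,-1,0,0,0,0],[0,0,0,0,0,0,0]])

```text
clock: 13.77
tool_pos: [0.4984, -0.0275, 0.2189]
tcp_rot: [[-0.992, -0.129, 0.0], [-0.129, 0.992, -0.0], [-0.0, -0.0, -1.0]]
contact_force: [-0.5, 2.4, -2.2]
grip_width: 0.0001
```

>>> drive_tool(increments=[[0,0,-2,0,0,0,0],[0,0,0,0,0,0,0]])

```text
clock: 13.93
tool_pos: [0.4987, -0.0294, 0.2189]
tcp_rot: [[-0.992, -0.13, 0.0], [-0.13, 0.992, -0.0], [-0.0, -0.0, -1.0]]
contact_force: [-0.3, 2.6, -0.8]
grip_width: 0.0002
```

Run:
```python
from h import *
o=telemetry.observe(); print(o['clock'],loc(o['tool_pos']),o['contact_force'])
w=snap('wrist','w14.png');s=snap('side','s14.png')
a=cv2.resize(w['img'][100:400,150:500,::-1],None,fx=1.15,fy=1.15)
b=cv2.resize(s['img'][120:240,270:400,::-1],(390,345),interpolation=cv2.INTER_CUBIC)
cv2.imwrite('pics/w14z.png',np.hstack([a,b]))
```

```text
13.9333 [  1.7260433  -23.34383382 218.93089406] [-0.34778085  2.59440525 -0.82361711]
```

View pics/w14z.png

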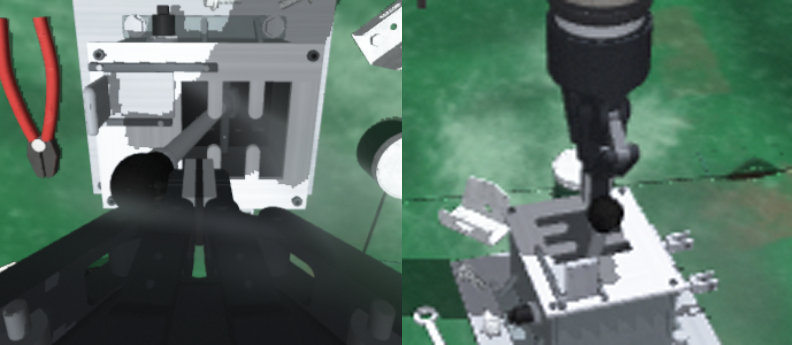

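Not yet at the stop; I keep going in small steps.

>>> drive_tool(increments=[[0,0,-2,0,0,0,0],[0,0,0,0,0,0,0]])

```text
clock: 14.2
tool_pos: [0.4989, -0.031, 0.2188]
tcp_rot: [[-0.992, -0.13, -0.0], [-0.13, 0.992, 0.0], [-0.0, 0.0, -1.0]]
contact_force: [0.2, 2.8, -2.2]
grip_width: -0.0
```

>>> drive_tool(increments=[[0,0,-2,0,0,0,0],[0,0,0,0,0,0,0]])

```text
clock: 14.37
tool_pos: [0.499, -0.0319, 0.2187]
tcp_rot: [[-0.991, -0.131, -0.001], [-0.131, 0.991, 0.002], [0.0, 0.002, -1.0]]
contact_force: [0.0, 4.9, -2.3]
grip_width: 0.0001
```

Run:
```python
from h import *
o=telemetry.observe(); print(o['clock'],loc(o['tool_pos']),o['contact_force'])
w=snap('wrist','w15.png');s=snap('side','s15.png')
cv2.imwrite('pics/w15z.png',cv2.resize(w['img'][100:300,200:400,::-1],None,fx=3,fy=3,interpolation=cv2.INTER_CUBIC))
```

```text
14.3667 [  1.76803721 -25.80645106 218.67453952] [ 0.00802709  4.93281826 -2.25718497]
```

View pics/w15z.png

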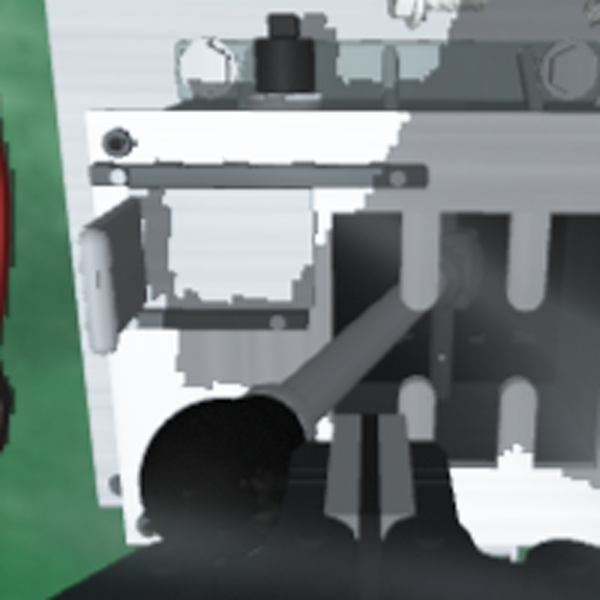

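>>> drive_tool(increments=[[0,0,8,0,0,0,0],[0,-15,2,0,0,0,0],[0,-15,0,0,0,0,0],[0,-10,0,0,0,0,0],[0,0,0,0,0,0,0]])

```text
clock: 14.88
tool_pos: [0.5401, -0.0187, 0.2197]
tcp_rot: [[-0.991, -0.13, 0.004], [-0.13, 0.991, -0.003], [-0.004, -0.004, -1.0]]
contact_force: [0.6, 0.1, 0.2]
grip_width: 0.0002
```

>>> drive_tool(increments=[[0,0,-12,0,0,0,0],[0,0,-12,5,0,0,0],[0,0,-9,4,0,0,0],[0,0,0,0,0,0,0],[0,0,0,0,0,0,0]])

```text
clock: 15.3
tool_pos: [0.5411, -0.0522, 0.2098]
tcp_rot: [[-0.992, -0.127, -0.001], [-0.127, 0.992, -0.0], [0.001, -0.0, -1.0]]
contact_force: [0.7, 0.3, 0.6]
grip_width: 0.0001
```

Run:
```python
from h import *
o=telemetry.observe(); print(o['clock'],loc(o['tool_pos']),o['contact_force'])
w=snap('wrist','w16.png');s=snap('side','s16.png')
a=cv2.resize(w['img'][100:400,150:500,::-1],None,fx=1.15,fy=1.15)
b=cv2.resize(s['img'][120:240,270:400,::-1],(390,345),interpolation=cv2.INTER_CUBIC)
cv2.imwrite('pics/w16z.png',np.hstack([a,b]))
```

```text
15.3 [ 40.9064657  -51.34477553 209.81962273] [0.68628978 0.3209943  0.62848466]
```

View pics/w16z.png

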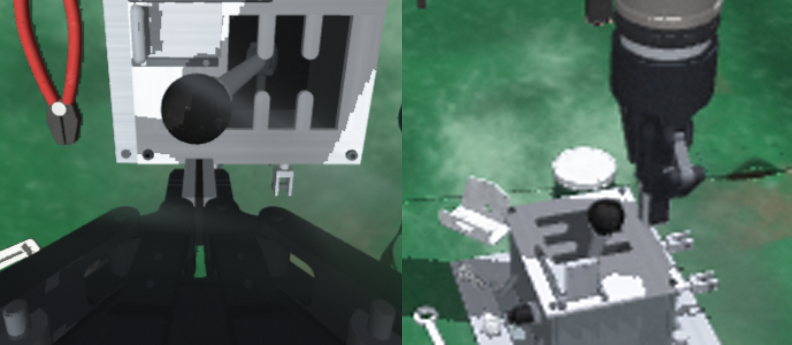

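>>> drive_tool(increments=[[0,5,0,0,0,0,0],[0,4,0,0,0,0,0],[0,4,0,0,0,0,0],[0,3,0,0,0,0,0],[0,3,0,0,0,0,0]])

```text
clock: 15.82
tool_pos: [0.5238, -0.0526, 0.2103]
tcp_rot: [[-0.991, -0.131, 0.004], [-0.131, 0.991, 0.0], [-0.004, -0.0, -1.0]]
contact_force: [3.7, 0.3, -1.9]
grip_width: 0.0002
```

>>> drive_tool(increments=[[0,3,0,0,0,0,0],[0,3,0,0,0,0,0],[0,3,0,0,0,0,0],[0,0,0,0,0,0,0]])

```text
clock: 16.15
tool_pos: [0.5139, -0.0543, 0.2104]
tcp_rot: [[-0.992, -0.13, 0.0], [-0.13, 0.992, 0.0], [-0.001, 0.0, -1.0]]
contact_force: [2.9, -0.5, 1.7]
grip_width: -0.0003
```

>>> drive_tool(increments=[[0,3,0,0,0,0,0],[0,3,0,0,0,0,0],[0,3,0,0,0,0,0],[0,0,0,0,0,0,0]])

```text
clock: 16.48
tool_pos: [0.5043, -0.0557, 0.21]
tcp_rot: [[-0.992, -0.13, -0.001], [-0.13, 0.992, 0.0], [0.001, 0.0, -1.0]]
contact_force: [2.3, 0.9, 0.7]
grip_width: -0.0003
```

Run:
```python
from h import *
o=telemetry.observe(); print(o['clock'],loc(o['tool_pos']),o['contact_force'])
w=snap('wrist','w17.png');s=snap('side','s17.png')
a=cv2.resize(w['img'][100:400,150:500,::-1],None,fx=1.15,fy=1.15)
b=cv2.resize(s['img'][120:240,270:400,::-1],(390,345),interpolation=cv2.INTER_CUBIC)
cv2.imwrite('pics/w17z.png',np.hstack([a,b]))
```

```text
16.4833 [  3.90245545 -50.07784609 209.95468886] [2.32817727 0.88152414 0.72307899]
```

View pics/w17z.png

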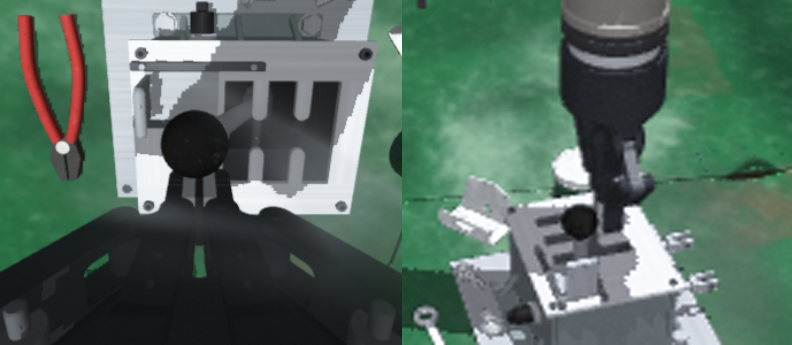

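Lever is entering reverse with light force. Continue.

>>> drive_tool(increments=[[0,3,0,0,0,0,0],[0,3,0,0,0,0,0],[0,3,0,0,0,0,0],[0,0,0,0,0,0,0]])

```text
clock: 16.92
tool_pos: [0.4946, -0.0566, 0.2092]
tcp_rot: [[-0.992, -0.13, -0.003], [-0.13, 0.992, 0.0], [0.003, 0.001, -1.0]]
contact_force: [0.9, 1.5, -1.3]
grip_width: 0.0004
```

>>> drive_tool(increments=[[0,3,0,0,0,0,0],[0,3,0,0,0,0,0],[0,3,0,0,0,0,0],[0,0,0,0,0,0,0]])

```text
clock: 17.25
tool_pos: [0.4861, -0.0578, 0.2097]
tcp_rot: [[-0.992, -0.13, -0.002], [-0.13, 0.992, 0.0], [0.002, 0.001, -1.0]]
contact_force: [1.3, 1.6, -0.9]
grip_width: -0.0002
```

>>> drive_tool(increments=[[0,2,0,0,0,0,0],[0,2,0,0,0,0,0],[0,0,0,0,0,0,0]])

```text
clock: 17.5
tool_pos: [0.4828, -0.0584, 0.2099]
tcp_rot: [[-0.992, -0.13, -0.001], [-0.13, 0.992, 0.0], [0.001, 0.0, -1.0]]
contact_force: [2.6, 0.9, -1.5]
grip_width: 0.0003
```

>>> drive_tool(increments=[[0,2,0,0,0,0,0],[0,0,0,0,0,0,0]])

```text
clock: 17.67
tool_pos: [0.481, -0.0586, 0.2099]
tcp_rot: [[-0.992, -0.13, -0.001], [-0.13, 0.992, 0.0], [0.001, 0.0, -1.0]]
contact_force: [2.0, 1.3, -1.1]
grip_width: -0.0001
```

>>> drive_tool(increments=[[0,2,0,0,0,0,0],[0,0,0,0,0,0,0]])

```text
clock: 17.83
tool_pos: [0.479, -0.0589, 0.2099]
tcp_rot: [[-0.992, -0.13, -0.0], [-0.13, 0.992, 0.0], [0.0, 0.0, -1.0]]
contact_force: [2.1, 1.1, -1.9]
grip_width: 0.0002
```

Run:
```python
from h import *
o=telemetry.observe(); print(o['clock'],loc(o['tool_pos']),o['contact_force'])
```

```text
17.8333 [-21.55760018 -50.04160061 209.89808444] [ 2.0832525   1.14281147 -1.90190063]
```

Push on in small steps to the stop.

>>> drive_tool(increments=[[0,2,0,0,0,0,0],[0,0,0,0,0,0,0]])

```text
clock: 18.0
tool_pos: [0.477, -0.0592, 0.2099]
tcp_rot: [[-0.992, -0.13, -0.001], [-0.13, 0.992, 0.0], [0.001, 0.0, -1.0]]
contact_force: [3.4, 1.3, -3.2]
grip_width: -0.0001
```

>>> drive_tool(increments=[[0,2,0,0,0,0,0],[0,0,0,0,0,0,0]])

```text
clock: 18.17
tool_pos: [0.476, -0.0593, 0.21]
tcp_rot: [[-0.992, -0.13, 0.002], [-0.13, 0.992, -0.0], [-0.002, -0.0, -1.0]]
contact_force: [5.1, 1.4, -4.5]
grip_width: -0.0001
```

>>> drive_tool(increments=[[0,1,0,0,0,0,0],[0,0,0,0,0,0,0]])

```text
clock: 18.33
tool_pos: [0.4757, -0.0593, 0.2102]
tcp_rot: [[-0.991, -0.13, 0.004], [-0.13, 0.992, -0.0], [-0.004, -0.001, -1.0]]
contact_force: [6.1, 0.9, -4.9]
grip_width: 0.0
```

Run:
```python
from h import *
o=telemetry.observe(); print(o['clock'],loc(o['tool_pos']),o['contact_force'])
w=snap('wrist','w18.png');s=snap('side','s18.png')
a=cv2.resize(w['img'][100:400,150:500,::-1],None,fx=1.15,fy=1.15)
b=cv2.resize(s['img'][120:240,270:400,::-1],(390,345),interpolation=cv2.INTER_CUBIC)
cv2.imwrite('pics/w18z.png',np.hstack([a,b]))
```

```text
18.3333 [-24.8726094  -50.05269487 210.15065967] [ 6.14270497  0.93878251 -4.89410608]
```

View pics/w18z.png

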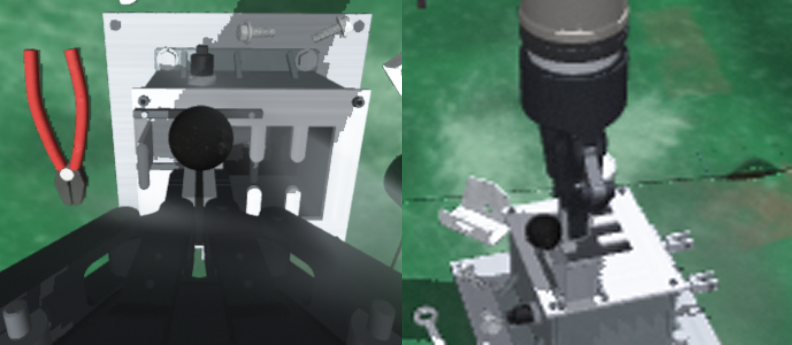

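>>> drive_tool(increments=[[0,2,0,0,0,0,0],[0,0,0,0,0,0,0]])

```text
clock: 18.6
tool_pos: [0.4751, -0.0594, 0.2105]
tcp_rot: [[-0.991, -0.13, 0.007], [-0.13, 0.991, -0.0], [-0.007, -0.001, -1.0]]
contact_force: [10.3, 0.6, -6.6]
grip_width: 0.0003
```

>>> drive_tool(increments=[[0,-10,0,0,0,0,0],[0,-15,0,0,0,0,0],[0,-10,0,-20,0,0,0],[0,-5,0,-30,0,0,0],[0,0,0,-30,0,0,0]])

```text
clock: 19.02
tool_pos: [0.5111, -0.0549, 0.2896]
tcp_rot: [[-0.992, -0.13, -0.007], [-0.13, 0.992, -0.002], [0.007, -0.001, -1.0]]
contact_force: [1.1, 0.1, 0.7]
grip_width: 0.0001
```

>>> drive_tool(increments=[[0,-20,0,-10,0,0,0],[0,-20,0,0,0,0,0],[0,-20,0,0,0,0,0],[0,0,0,0,0,0,0],[0,0,0,0,0,0,0]])

```text
clock: 19.43
tool_pos: [0.5709, -0.0472, 0.2989]
tcp_rot: [[-0.992, -0.13, -0.005], [-0.13, 0.992, -0.001], [0.005, -0.001, -1.0]]
contact_force: [0.2, -0.6, 0.2]
grip_width: -0.0003
```

>>> drive_tool(increments=[[0,0,0,0,0,0,0],[0,0,0,0,0,0,0]])

```text
clock: 19.6
tool_pos: [0.5703, -0.0476, 0.2997]
tcp_rot: [[-0.992, -0.129, -0.002], [-0.129, 0.992, -0.0], [0.002, -0.0, -1.0]]
contact_force: [-0.3, -0.2, 0.8]
grip_width: -0.0002
```

Run:
```python
from h import *
o=telemetry.observe(); print(o['clock'],loc(o['tool_pos']),o['contact_force'])
w=snap('wrist','w19.png');s=snap('side','s19.png')
cv2.imwrite('pics/w19z.png',w['img'][:,:,::-1])
cv2.imwrite('pics/s19z.png',cv2.resize(s['img'][150:270,260:400,::-1],None,fx=5,fy=5,interpolation=cv2.INTER_CUBIC))
```

```text
19.6 [ 70.45161911 -50.50589442 299.6505163 ] [-0.33035682 -0.18458346  0.84141589]
```

View pics/w19z.png

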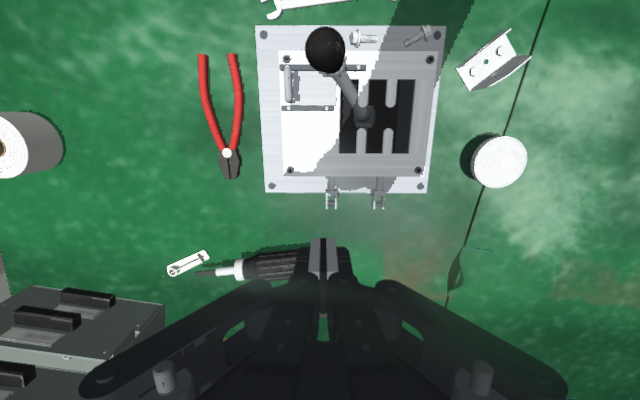

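View pics/s19z.png

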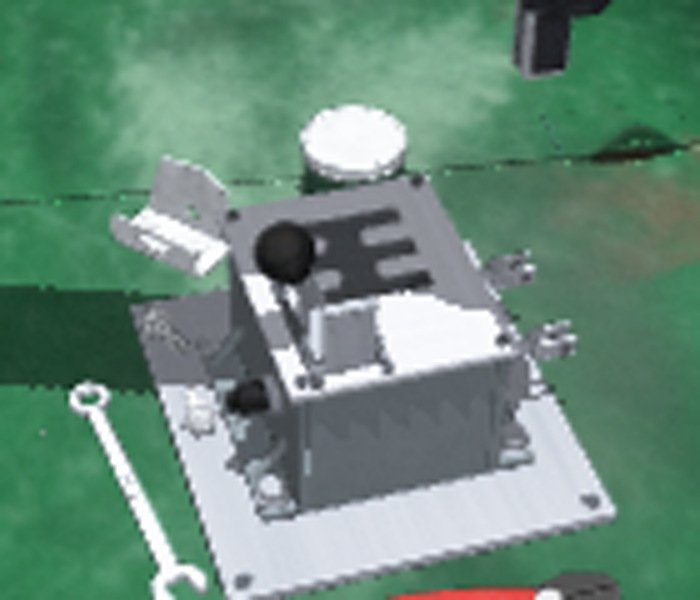

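Run:
```python
from h import *
import pickle
o=telemetry.observe(); s=wcam(pickle.load(open('pics/w19.png.pkl','rb')),o)
d=pickle.load(open('pics/s19.png.pkl','rb'))
k,e=tri(s,(324,48.5),d,(316.9,199.9)); l=loc(k); print(l,e,loc(onz(s,324,48.5,.148)),loc(onz(d,316.9,199.9,.148)))
b=np.arcsin(l[0]/144);print('b',b,'a',np.arcsin(-l[1]/144/np.cos(b)))
S=lambda u,v:(259.9+u/5,149.9+v/5)
for n,p,z in [('tab base far',(387,367),.099),('base near',(328,374),.099)]: print(n,loc(onz(d,*S(*p),z)))
print('slide left edge', loc(onz(s,340,105,.099)))
```

```text
[-48.94640874 -49.8350867  147.82051502] 0.0011751636981960968 [-49.46059471 -49.60109881 148.        ] [-48.5048624  -50.39060753 148.        ]
b -0.3468165365249745 a 0.37684329684253415
tab base far [-10.70009949 -89.95396201  99.        ]
base near [-38.55408144 -86.50313869  99.        ]
slide left edge [-12.27356553 -34.59866166  99.        ]
```

```bash
python3 -c "
from rig import *
print(job_done())"
```

```text
the job is handed in; nothing more can be done
None
```

The lever is in reverse with the lock-out slide open, and the job was handed in at about 19.7 s of the 66 s allowed. No verdict was reported.

With closed fingertips I pushed the slide right until it stopped. I then pushed the knob back to neutral, across to the right-hand stop and home into reverse, and backed the arm clear. The highest forces I read were about 12 N on the slide and 12 N on the lever at its stop, against the 35 N limit.

Last checks, from the wrist and side cameras:

| Check | Measured | Needed |
|---|---|---|
| Fore-aft angle | about -0.35 rad | below -0.30 |
| Left-right angle | about +0.36 to +0.38 rad | above +0.28 |
| Slide travel | about 25 mm by the tab | at least 22 mm |

- **Left-right angle:** this reads slightly above the nominal 0.34 plus play. I put it down to about 2 mm of calibration error.
- **Slide travel:** the left edge of the slide, measured in two different views, gave only about 17 to 18 mm. I trusted the tab reading because the slide had also reached a hard stop and the view showed the slot clear.
- **Tools and parts:** I only looked at these by eye in the last pictures, where they appear unmoved, and the arm touched none of them. I did not measure their positions.

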